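# Load a block into the spring-leaf drilling jig

### The job

Load the wooden block that lies in the channel of the drilling jig: with one fingertip press the jig's long thumb bar down to hold its sprung leaf open, and with the other fingertip push the block along the channel, under the leaf, until it is fully home against the end stop. Keep the leaf open until the block is home, then let go so that it closes on the block, and move clear. Only push the block, do not lift or tip it, and leave the other things on the bench where they are.

Things in the scene. Friction and masses are not known exactly. Their poses are not given: they have to be found in the camera images.
- jig: Drilling jig screwed to the bench: plywood base 280 x 195 x 18 mm with a straight channel along its x axis. Origin: on the bench, under the channel's centre line; x = feed direction, from the open mouth to the end stop; y left; z up. All jig x, y, z below are mm in this frame. Base x -140..140, y -90..105; channel floor z 18. The channel is open from above except under the leaf.
- mouth (a point): Middle of the channel's open mouth, on its floor (jig x -125, y 0, z 18). The channel is 53 wide and runs to the end stop at x 100, between a low wooden rail on the right (inner face y -26.5, 10 thick, top z 34) and a tall wooden hinge wall on the left (inner face y 26.5, 13.5 thick, top z 62).
- stop_face (a point): Centre of the wooden end stop's face at floor height (jig x 100, y 0, z 18). The stop closes the channel; its top is at z 60.
- home (a point): Where the block's origin is when the block is fully home (jig x 60, y 0, z 18).
- hinge (a point): Point of the leaf's hinge axis above the channel's left wall, in the middle of the leaf's length (jig x 80, y 36, z 70). The axis runs along jig x; the hinge, 12 mm thick, runs from x -120 to 95 with springs on it.
- leaf (a joint): Angle (rad) of the leaf, an aluminium plate with two steel drill bushes on top and a black pad below, over the channel at jig x 65..95, y 38..-24. 0 = shut on an empty channel: the pad hangs 5 mm too low and bars the block's way; 0.15 = resting on a block; 0.45 = fully open (hard stop, top at most z 105, block passes freely). Springs close it. Pressing the thumb bar DOWN raises the leaf.
- bar_near (a point): Robot-side end (jig x -120) of the thumb bar's centre line, on its top face. The bar is an aluminium strip with a black strip on top, 215 long in jig x, 36 wide, fixed to the leaf outside (left of) the hinge. Leaf shut: this line at y 80, z 62, strip sloping 0.45 rad, outer edge up; fully open: strip level, line at y 72, z 44, strip y 54..90.
- bar_far (a point): Far end (jig x 95) of the thumb bar's centre line, on its top face. The bar may be pressed anywhere along its length and a fingertip can slide along it; it takes about 5 N to start it and 12 N to hold the leaf fully open, and it springs back up when let go.
- block: Planed pale wooden block, 80 (x) x 50 (y) x 45 (z) mm, about 0.13 kg, two pencil crosses on top near its +x end. Origin: centre of its underside; x points along the channel to the stop. It starts in the open channel with 1.5 mm play each side, its leading end 5 to 55 mm short of the leaf; its top is 63 mm over the bench. When home, 45 mm of it stick out of the leaf on the robot's side.
- done_a: Bystander: block already drilled, the same size as the block (80 x 50 x 45 mm), two dark holes on top, on the bench to the right of the jig. Origin: centre of underside.
- done_b: Bystander: another drilled block like done_a, on the bench to the right of the jig.
- pencil: Bystander: red flat carpenter's pencil, 168 x 13 x 7 mm, lying on the jig's base to the right of the low rail. Origin: underside, near its middle.
- collar: Bystander: dark steel drill stop collar, 24 mm across, 14 high, standing on the jig's base to the right of the low rail. Origin: centre of underside.
- glue: Bystander: white glue bottle with orange cap, 64 mm across, 190 high, on the bench. Origin: centre of underside.
- square: Bystander: try square lying flat, wooden stock 110 x 20 x 18 mm and steel blade 200 mm. Origin: underside of the stock's middle.
- mallet: Bystander: wooden mallet lying on its side, head 120 x 65 x 60 mm, 280 long. Origin: underside, on the handle.
- tape: Bystander: yellow and black tape measure, 75 x 40 x 70 mm. Origin: centre of underside.
Things that resemble listed ones, but are neither listed nor needed, are in the scene too. Leave any purple, red or turquoise look-alike of the block alone.

How it is judged (in metres and radians):
On the way, in this order (a step that is already met when the one before it is completed fails the run):
1. the leaf is held open while the block is still outside it (value of joint leaf above 0.22 rad and x of block in the frame of jig below 0.035 m), for 0.2 s.
2. the block is home against the stop with the leaf still held open (value of joint leaf above 0.22 rad and x of block in the frame of jig above 0.057 m), for 0.1 s.
At the end, for the whole second after the job is handed in: The block lies flat in the channel with its end against the end stop (within 3.5 mm), square to it (within 0.06 rad), at rest, and the leaf has closed on it (leaf angle 0.11 to 0.19 rad) (x of block in the frame of jig between 0.0565 and 0.063 m and y of block in the frame of jig between -0.005 and 0.005 m and z of block in the frame of jig below 0.021 m and angle between the x axis of block and the x axis of jig, either way round below 0.06 rad and angle between block's own z axis and vertical below 0.04 rad and value of joint leaf between 0.11 and 0.19 rad and linear speed of block below 0.01 m/s); the robot touches nothing.
It fails at once if the block is lifted off the channel floor (more than 6 mm) or tipped (more than 0.15 rad) (z of block in the frame of jig above 0.024 m or angle between block's own z axis and vertical above 0.15 rad).
It fails at once if another thing on the bench is displaced by more than 15 mm (distance of any of done_a, done_b, pencil, collar, glue, square, mallet, tape from where it was at the start of the episode above 0.015 m).
It also fails if it takes over 35 s, if anything falls off the work surface, if the arm or the gripper's body presses on something with over 40 N, if the wrist force passes 120 N, or if a joint passes its speed limit or range.

### The arm

A 6-joint arm with a two-finger parallel gripper is mounted at the origin on the work surface. World frame = base frame: x ahead of the robot, y to its left, z up, the work surface at z = 0. Lengths are in m, angles in degrees, forces in N, time in s.
With the tool pointing down it reaches from about 0.4 to 0.825 m from the base axis. Payload 7 kg.
Tool frame: the origin (TCP) lies midway between the tips of the shut fingers; the grasp point (between the pads) lies r.pinch_z behind it (r.pinch_z is the distance from the TCP to the grasp point, in m); z points along the fingers, y is the line along which they close (so a half turn about z gives the same grasp; the last joint's range is limited). The gripper opens to 88 mm and grips with 3 to 60 N. Pads are 19 mm wide; open, the fingers measure 130 mm over their backs; the gripper's body (78 mm by 193 mm) begins 47 mm behind the grasp point.
Start: joints at [-59.181, 20.546, 0.682, 0, -70.136, -16.507], TCP at [0.167, -0.654, 0.227] pointing down, gripper open.
Joint ranges: [-176.03, 176.03], [-82.01, 121.73], [-58.28, 71.71], [-173.87, 95.51], [-174.79, -0.11], [-173.66, 173.66]. Speed limits (degrees/s): [136.94, 136.94, 172.46, 180, 180, 180].

### API

Orientations are given as [roll, pitch, yaw] about the fixed x, y, z axes, in that order (R = Rz(yaw) Ry(pitch) Rx(roll)).
In Python, from plant import r, optics, job gives the robot as it stands.
- The arm moves only by the shell command python3 -m crank 'ROWS' [FORCE]. ROWS is JSON, a list of rows, each an object with "xyz": the shift along the tool's x, y, z in units of 30 mm (1.0 is 30 mm), a list of three; "delta_rot": the turn, a rotation vector about the tool's x, y, z in degrees, a list of three; "claw": the closure, from 0 (fully open) to 1 (shut). A call has 1 to 20 rows; each row is the pose to reach, as a shift and turn from the pose commanded when the call began, along the tool's axes at that moment; what a row does not reach only later rows make up. A row lasts 1/8 s, in which the tool goes at most 62.5 mm and 10.7 degrees, less where a joint would pass 70% of its speed; a pose out of reach is approached as far as the arm can. A call with a gripper value outside its range is refused whole. The fingers move at their own pace and stop on an object; FORCE is the grip in N (left out, the last holds). Time passes only in rows, so rows that repeat a pose let the fingers close. It gives the time, the measured TCP pose, the force, the opening and the grip force at its end, in the units of the state.
- r.get_state(): the state, without advancing time (a new reading comes with each control period).
- optics.capture(name): name is "scene" or "top" or "wrist"; returns a dict with "img" (400x640x3 uint8, blue, green, red), "fovy" (degrees; the focal length in pixels is half the picture's height over the tangent of half this angle, whatever the lens; pixels are square), "cx", "cy" (the principal point, pixels), "eye" and "rotation" of the camera in the world; the wrist camera has in their place "hand_eye" (4x4, takes a point from camera to tool coordinates, whose origin is the TCP and whose axes are the flange's). Camera axes: x right, y up, looking along -z (the intrinsics and any distortion apply to the point x, -y, -z); pixel columns grow to the right and rows downward; lengths in m; the calibration is good to about 2 mm. A picture is of the moment at which its call begins: read the wrist's pose just before it. There is no depth.
- job.close_job(): hands the job in; it is judged then, once.
The state is a dict: "time_s": time; "joints": joint angles; "qd": joint speeds; "joint_torque": joint torques, N m; "tcp_pos": TCP position; "eef_rot": TCP orientation; "contact_force": force on the tool from outside, world axes, zero at the start; "moment": the same for the moment, N m; "gripper_width": finger opening in m; "gripper_force": force on a finger pad.
Only numpy, scipy, OpenCV 4.12 (cv2) and the standard library are available. Lean on these libraries where they do the work, as an engineer would, in place of code of your own. Each camera call takes 0.05 s, during which the arm holds its last target. There are 200 camera calls.

## Working session

There is one attempt and no reset: what is moved stays moved. The work goes in short steps, Python scripts to look and compute and a shell command to move; the robot and the scene stay as the last step left them, time stands still between calls to the robot, and variables do not carry over. Pictures are saved under pics/ and viewed, at most 10 in all, crops included, and the job is handed in when it is done.

```bash
mkdir -p pics; ls; python3 - <<'E'
from plant import r,optics,job
import cv2
for n in("scene","top"):
    c=optics.capture(n); cv2.imwrite(f"pics/{n}0.png",c["img"])
    print({k:v for k,v in c.items() if k!="img"})
s=r.get_state();print(s, r.pinch_z)
E
```

```text
pics
{'fovy': 52.03191831527334, 'cx': 317.2775552444743, 'cy': 198.76849566904346, 'eye': array([1.21492543, 0.21035614, 0.84845952]), 'rotation': array([ 42.5440315 ,  -0.96448314, 109.65761195])}
{'fovy': 46.14227408715219, 'cx': 317.3898313675418, 'cy': 195.10869660384924, 'eye': array([ 0.3081334 , -0.01897128,  1.2270151 ]), 'rotation': array([ 1.14630279e+01,  5.31451952e-02, -8.98159379e+01])}
{'time_s': 0.1, 'joints': array([-5.91786546e+01,  2.05848296e+01,  6.39489999e-01, -1.84529546e-02,
       -7.01354258e+01, -1.65080900e+01]), 'qd': array([ 0.01833519, -0.07057896,  0.15011731,  0.16937675,  0.01542604,
       -0.04870481]), 'joint_torque': array([-2.08824531e-03, -5.84164202e+01,  2.93748432e+01,  7.01557651e+00,
        1.00290249e-02, -5.39653570e-05]), 'tcp_pos': array([ 0.16676091, -0.6536278 ,  0.2257459 ]), 'eef_rot': array([ 1.79917634e+02, -6.31870497e-03, -1.65693023e+02]), 'contact_force': array([-0.19436624,  0.61162683, -0.19527698]), 'moment': array([-0.00343246,  0.04180308, -0.00575111]), 'gripper_force': 0.0, 'gripper_width': 0.08784216443670093} 0.0188
```

View pics/top0.png

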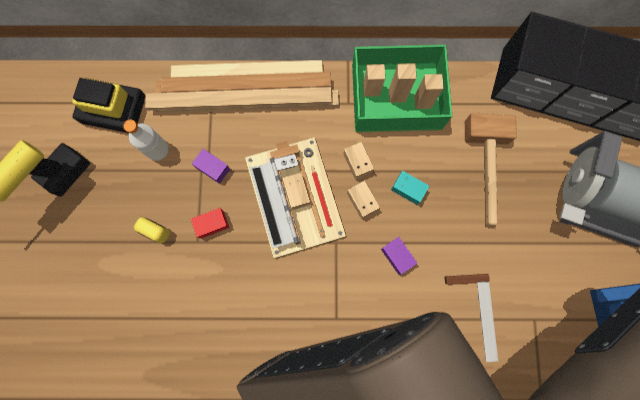

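View pics/scene0.png

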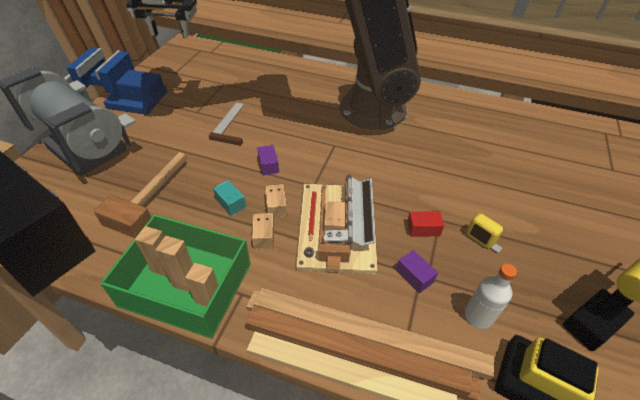

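Top view: the jig base corners are near (247,157), (315,139), (345,236), (276,257), and the feed direction points up and slightly left. The block is at about (296,190). Next I'll enlarge this region.

```bash
python3 - <<'E'
import cv2
i=cv2.imread("pics/top0.png")[130:265,235:355]
cv2.imwrite("pics/top1.png",cv2.resize(i,None,fx=4.4,fy=4.4,interpolation=cv2.INTER_CUBIC))
E
```

```text
(no output)
```

View pics/top1.png

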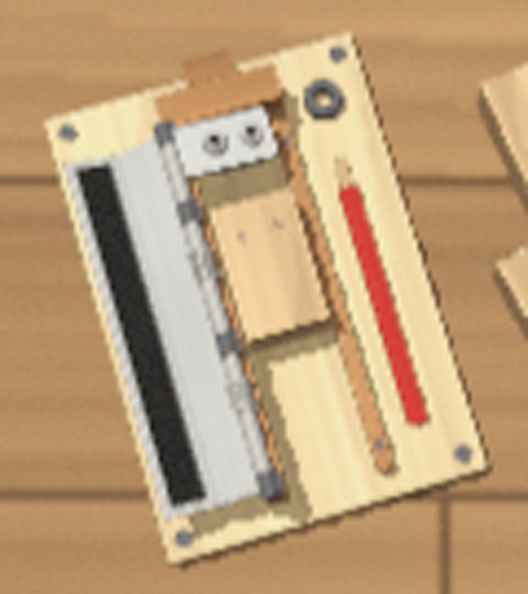

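Crop: base corners are FL (46,121), FR (352,33), NR (490,468) and NL (172,565). Block top corners are (211,205), (291,186), (330,320) and (252,342). The leaf sits at (225,138).

```bash
cat > h.py <<'E'
import numpy as np, cv2
from scipy.spatial.transform import Rotation as Ro
from scipy.optimize import least_squares
F=np.diag([1,-1,-1.])
def proj(P,c,eye,R):
    "world points -> pixels"
    p=(np.atleast_2d(P)-eye)@R@F
    f=200/np.tan(np.radians(c['fovy'])/2)
    return f*p[:,:2]/p[:,2:]+[c['cx'],c['cy']]
def toworld(q,P):
    "q=x,y,yaw of jig; P mm in jig"
    P=np.atleast_2d(P)/1000.
    return P@Ro.from_euler('z',q[2]).as_matrix().T+[q[0],q[1],0]
def fit(P,px,c,eye,R,q0=(.5,0,.28)):
    s=least_squares(lambda q:(proj(toworld(q,P),c,eye,R)-px).ravel(),q0)
    return s.x,s.fun
def onplane(px,z,c,eye,R):
    f=200/np.tan(np.radians(c['fovy'])/2)
    d=np.c_[(np.atleast_2d(px)-[c['cx'],c['cy']])/f,np.ones(len(np.atleast_2d(px)))]@F@R.T
    return eye+d*((z-eye[2])/d[:,2])[:,None]
E
python3 - <<'E'
from h import *
c=dict(fovy=46.14227408715219,cx=317.3898,cy=195.1087);eye=np.array([0.3081334,-0.01897128,1.2270151])
R=Ro.from_euler('xyz',[11.4630279,.0531452,-89.8159379],degrees=True).as_matrix()
cv=lambda a:(np.array(a)+.5)/4.4-.5+[235,130]
q,e=fit([[140,105,18],[140,-90,18],[-140,-90,18],[-140,105,18]],cv([[46,121],[352,33],[490,468],[172,565]]),c,eye,R)
print(q,np.degrees(q[2]),e.round(1))
w=onplane(cv([[211,205],[291,186],[330,320],[252,342]]),.063,c,eye,R)
print(((w-[q[0],q[1],0])@Ro.from_euler('z',q[2]).as_matrix()*1000).round(1))
t=toworld(q,[-60,36,0]);print(t)
from plant import r,optics
s=r.get_state();T=Ro.from_euler('xyz',s['eef_rot'],degrees=True).as_matrix()
print("tool shift/30mm",(t-s['tcp_pos'])@T/.03, optics.capture('wrist')['hand_eye'])
E
```

```text
[0.55314017 0.03541379 0.29813834] 17.082068358191023 [-0.2  0.1  0.2 -0.2  0.2  0.  -0.2  0.1]
[[ 48.9  23.1  63. ]
 [ 46.3 -24.5  63. ]
 [-36.1 -23.4  63. ]
 [-35.4  22.9  63. ]]
[[0.48521238 0.05220117 0.        ]]
tool shift/30mm [[-16.1007384   20.16394312   7.55208256]] [[-8.74795825e-04  9.60903166e-01  2.76883262e-01  7.62649790e-02]
 [ 9.99999596e-01  8.98424063e-04  4.15227128e-05  5.58456812e-05]
 [-2.08859279e-04  2.76883186e-01 -9.60903563e-01 -1.58796176e-01]
 [ 0.00000000e+00  0.00000000e+00  0.00000000e+00  1.00000000e+00]]
```

```bash
python3 -m crank '[{"xyz":[-10,7.9,0],"delta_rot":[0,0,-2.8],"claw":0.42},{"xyz":[-10,7.9,0],"delta_rot":[0,0,-2.8],"claw":0.42},{"xyz":[-10,7.9,0],"delta_rot":[0,0,-2.8],"claw":0.42},{"xyz":[-10,7.9,0],"delta_rot":[0,0,-2.8],"claw":0.42},{"xyz":[-10,7.9,0],"delta_rot":[0,0,-2.8],"claw":0.42},{"xyz":[-10,7.9,0],"delta_rot":[0,0,-2.8],"claw":0.42},{"xyz":[-10,7.9,0.5],"delta_rot":[0,0,-2.8],"claw":0.42},{"xyz":[-16.1,20.2,0.8],"delta_rot":[0,0,-2.8],"claw":0.42},{"xyz":[-16.1,20.2,0.8],"delta_rot":[0,0,-2.8],"claw":0.42},{"xyz":[-16.1,20.2,0.8],"delta_rot":[0,0,-2.8],"claw":0.42},{"xyz":[-16.1,20.2,0.8],"delta_rot":[0,0,-2.8],"claw":0.42},{"xyz":[-16.1,20.2,0.8],"delta_rot":[0,0,-2.8],"claw":0.42},{"xyz":[-16.1,20.2,0.8],"delta_rot":[0,0,-2.8],"claw":0.42},{"xyz":[-16.1,20.2,0.8],"delta_rot":[0,0,-2.8],"claw":0.42},{"xyz":[-16.1,20.2,0.8],"delta_rot":[0,0,-2.8],"claw":0.42},{"xyz":[-16.1,20.2,0.8],"delta_rot":[0,0,-2.8],"claw":0.42},{"xyz":[-16.1,20.2,0.8],"delta_rot":[0,0,-2.8],"claw":0.42}]'
python3 - <<'E'
from plant import r,optics
import cv2,pickle
s=r.get_state();c=optics.capture('wrist');pickle.dump((s,c),open('w1.pkl','wb'))
cv2.imwrite('pics/w1.png',cv2.resize(c['img'],(800,500)));print(s['joints'],c['fovy'],c['cx'],c['cy'])
E
```

```text
time_s: 2.28
tcp_pos: [0.4848, 0.0514, 0.2024]
eef_rot: [-180.0, -0.0, -163.0]
contact_force: [-0.1, 0.4, 1.3]
gripper_width: 0.0507
gripper_force: 0.0
[ 2.92247151e+01  3.76625065e+00 -2.43735326e+01 -1.33565972e-03
 -6.18840723e+01 -1.02194213e+02] 61.1638357601403 319.91874484386557 199.3776876060285
```

View pics/w1.png

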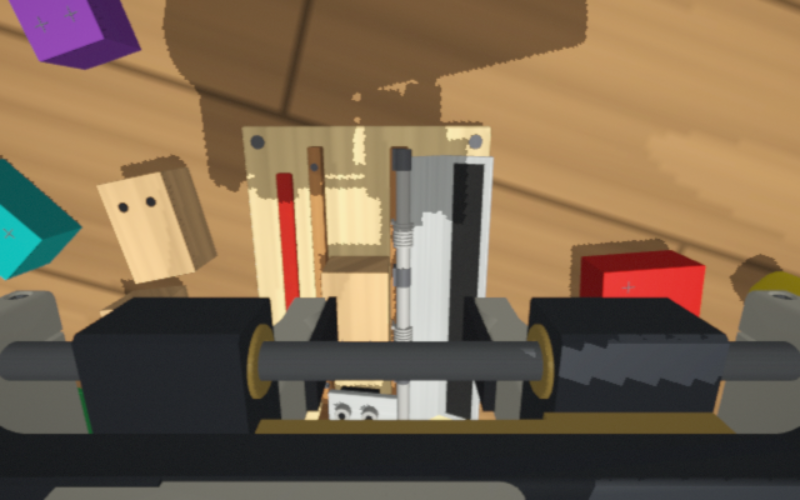

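Wrist view: the mouth is at the top. Base corners are at (243,127) right and (490,127) left. The block's rear top edge runs from (328,272) to (391,272), and the fingers straddle the hinge.

```bash
python3 - <<'E'
from h import *
import pickle
s,c=pickle.load(open('w1.pkl','rb'))
T=np.eye(4);T[:3,:3]=Ro.from_euler('xyz',s['eef_rot'],degrees=True).as_matrix();T[:3,3]=s['tcp_pos']
W=T@c['hand_eye'];eye,R=W[:3,3],W[:3,:3]
cv=lambda a:np.array(a)/1.25
q,e=fit([[-140,-90,18],[-140,105,18]],cv([[243,127],[490,127]]),c,eye,R)
print(q,np.degrees(q[2]),e.round(1))
J=lambda w,q:((w-[q[0],q[1],0])@Ro.from_euler('z',q[2]).as_matrix()*1000).round(1)
qt=np.array([.55314,.03541,.29814])
for k in(q,qt):
  print('block rear',J(onplane(cv([[328,272],[391,272]]),.063,c,eye,R),k),'tcp',J(s['tcp_pos'],k),
   'bar near outer',J(onplane(cv([[493,158]]),.07,c,eye,R),k), 'corners',J(onplane(cv([[243,127],[490,127]]),.018,c,eye,R),k))
E
```

```text
[0.55524915 0.03805408 0.29660881] 16.99443287957269 [-1.3  0.1  1.3  0.1]
block rear [[-36.3 -20.1  63. ]
 [-36.2  26.9  63. ]] tcp [-63.5  33.4 202.4] bar near outer [[-119.9   96.3   70. ]] corners [[-140.1  -88.8   18. ]
 [-140.1  103.8   18. ]]
block rear [[-33.5 -18.1  63. ]
 [-33.4  28.8  63. ]] tcp [-60.7  35.4 202.4] bar near outer [[-117.    98.4   70. ]] corners [[-137.5  -86.6   18. ]
 [-137.1  105.9   18. ]]
```

```bash
python3 -m crank '[{"xyz":[0,0.05,2],"delta_rot":[0,0,0],"claw":0.42},{"xyz":[0,0.05,4],"delta_rot":[0,0,0],"claw":0.42},{"xyz":[0,0.05,4.2],"delta_rot":[0,0,0],"claw":0.42},{"xyz":[0,0.05,4.5],"delta_rot":[0,0,0],"claw":0.42},{"xyz":[0,0.05,4.7],"delta_rot":[0,0,0],"claw":0.42},{"xyz":[0,0.05,4.9],"delta_rot":[0,0,0],"claw":0.42},{"xyz":[0,0.05,5.05],"delta_rot":[0,0,0],"claw":0.42},{"xyz":[0,0.05,5.2],"delta_rot":[0,0,0],"claw":0.42},{"xyz":[0,0.05,5.2],"delta_rot":[0,0,0],"claw":0.42},{"xyz":[0,0.05,5.2],"delta_rot":[0,0,0],"claw":0.42},{"xyz":[0,0.05,5.2],"delta_rot":[0,0,0],"claw":0.42}]'
python3 - <<'E'
from plant import r,optics
import cv2,numpy as np
i=cv2.resize(optics.capture('scene')['img'][160:285,280:400],None,fx=3.6,fy=3.6,interpolation=cv2.INTER_CUBIC)
j=cv2.resize(optics.capture('wrist')['img'][60:400,150:450],(397,450))
cv2.imwrite('pics/s2.png',np.hstack([i[:450,:400],j[:i.shape[0]]]) if i.shape[0]==450 else i)
E
```

```text
time_s: 3.7
tcp_pos: [0.4867, 0.0522, 0.0494]
eef_rot: [-179.8, 0.2, -162.8]
contact_force: [2.6, -17.7, 18.2]
gripper_width: 0.0505
gripper_force: 11.2
```

View pics/s2.png

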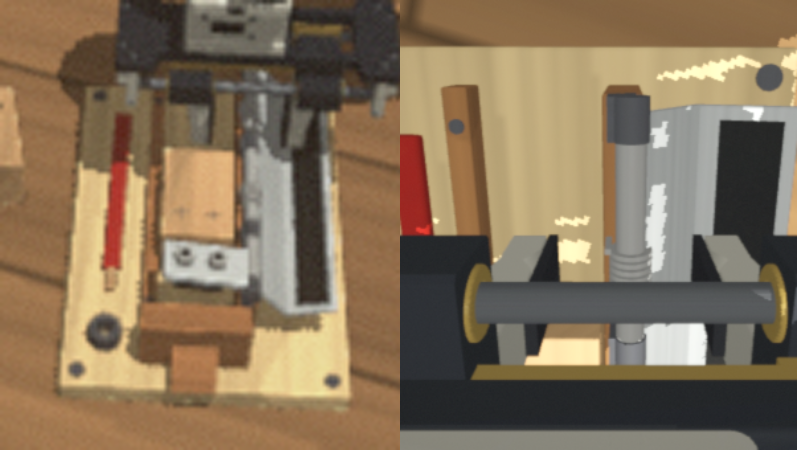

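Scene: the right finger is in the channel behind the block and the left finger is on the strip, with the leaf raised. I'll press slightly deeper and relieve the sideways load.

```bash
python3 -m crank '[{"xyz":[0,-0.05,0.1],"delta_rot":[0,0,0],"claw":0.42},{"xyz":[0,-0.1,0.15],"delta_rot":[0,0,0],"claw":0.42},{"xyz":[0,-0.1,0.15],"delta_rot":[0,0,0],"claw":0.42},{"xyz":[0,-0.1,0.15],"delta_rot":[0,0,0],"claw":0.42}]'
python3 - <<'E'
from h import *
from plant import r,optics
s=r.get_state();print(s['tcp_pos'],s['contact_force'])
c=optics.capture('scene');R=Ro.from_euler('xyz',c['rotation'],degrees=True).as_matrix()
i=cv2.resize(c['img'][160:285,280:400],None,fx=4.4,fy=4.4,interpolation=cv2.INTER_CUBIC)
q=[.55525,.03805,.2966]
# bar strip outer far/near corners & leaf plate right-end far corner at angles
for a,col in((.2,(0,0,255)),(.3,(0,255,0)),(.42,(255,0,0))):
  rot=lambda y,z:(36+(y-36)*np.cos(a)+(z-70)*np.sin(a),70-(y-36)*np.sin(a)+(z-70)*np.cos(a))
  P=[(95,*rot(80+16.2,62+7.8)),(-20,*rot(80+16.2,62+7.8)),(95,*rot(80-16.2,62-7.8))]
  for p in (proj(toworld(q,P),c,c['eye'],R)-[280,160]+.5)*4.4: cv2.circle(i,tuple(int(v) for v in p),2,col,-1)
cv2.imwrite('pics/s3.png',i)
E
```

```text
time_s: 4.3
tcp_pos: [0.4876, 0.0499, 0.0452]
eef_rot: [-179.9, 0.2, -162.8]
contact_force: [0.1, -14.7, 24.8]
gripper_width: 0.0511
gripper_force: 12.5
[0.48758346 0.0498914  0.04518359] [  0.12619528 -14.73850364  24.79968537]
```

View pics/s3.png

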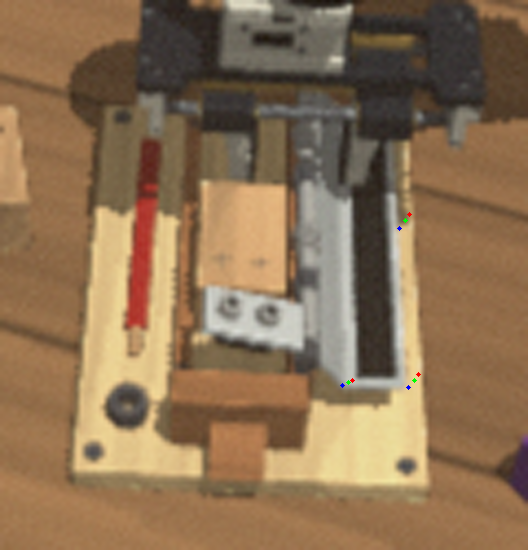

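The far corner of the bar is at about (405,387), matching the 0.42 rad marker, so the leaf is well open. Pushing now.

```bash
python3 -m crank '[{"xyz":[-0.25,0,0],"delta_rot":[0,0,0],"claw":0.42},{"xyz":[-0.5,0,0],"delta_rot":[0,0,0],"claw":0.42},{"xyz":[-0.7,0,0],"delta_rot":[0,0,0],"claw":0.42},{"xyz":[-0.9,0,0],"delta_rot":[0,0,0],"claw":0.42},{"xyz":[-1.1,0,0],"delta_rot":[0,0,0],"claw":0.42},{"xyz":[-1.3,0,0],"delta_rot":[0,0,0],"claw":0.42},{"xyz":[-1.5,0,0],"delta_rot":[0,0,0],"claw":0.42},{"xyz":[-1.7,0,0],"delta_rot":[0,0,0],"claw":0.42},{"xyz":[-1.9,0,0],"delta_rot":[0,0,0],"claw":0.42},{"xyz":[-2.05,0,0],"delta_rot":[0,0,0],"claw":0.42},{"xyz":[-2.15,0,0],"delta_rot":[0,0,0],"claw":0.42},{"xyz":[-2.2,0,0],"delta_rot":[0,0,0],"claw":0.42},{"xyz":[-2.2,0,0],"delta_rot":[0,0,0],"claw":0.42}]'
python3 -m crank '[{"xyz":[-0.06,0,0],"delta_rot":[0,0,0],"claw":0.42},{"xyz":[-0.06,0,0],"delta_rot":[0,0,0],"claw":0.42}]'
python3 -m crank '[{"xyz":[-0.06,0,0],"delta_rot":[0,0,0],"claw":0.42},{"xyz":[-0.06,0,0],"delta_rot":[0,0,0],"claw":0.42}]'
```

```text
time_s: 5.98
tcp_pos: [0.5435, 0.0672, 0.0437]
eef_rot: [-179.9, -0.5, -162.9]
contact_force: [-20.5, -9.5, 31.9]
gripper_width: 0.0506
gripper_force: 16.0
time_s: 6.22
tcp_pos: [0.5437, 0.0672, 0.0436]
eef_rot: [-179.9, -0.7, -162.9]
contact_force: [-25.9, -9.9, 36.1]
gripper_width: 0.0515
gripper_force: 18.5
time_s: 6.48
tcp_pos: [0.5468, 0.0682, 0.0437]
eef_rot: [-179.9, -0.5, -162.9]
contact_force: [-19.7, -8.9, 32.7]
gripper_width: 0.0511
gripper_force: 16.1
```

```bash
python3 -m crank '[{"xyz":[0,0,-0.08],"delta_rot":[0,0,0],"claw":0.42},{"xyz":[-0.05,0,-0.08],"delta_rot":[0,0,0],"claw":0.42},{"xyz":[-0.1,0,-0.08],"delta_rot":[0,0,0],"claw":0.42},{"xyz":[-0.1,0,-0.08],"delta_rot":[0,0,0],"claw":0.42}]'
python3 -m crank '[{"xyz":[-0.06,0,0],"delta_rot":[0,0,0],"claw":0.42},{"xyz":[-0.1,0,0],"delta_rot":[0,0,0],"claw":0.42},{"xyz":[-0.1,0,0],"delta_rot":[0,0,0],"claw":0.42}]'
python3 - <<'E'
from h import *
from plant import r,optics
c=optics.capture('scene')
cv2.imwrite('pics/s4.png',cv2.resize(c['img'][180:285,290:390],None,fx=5.5,fy=5.5,interpolation=cv2.INTER_CUBIC))
E
```

```text
time_s: 6.98
tcp_pos: [0.5533, 0.0713, 0.0456]
eef_rot: [-180.0, -0.2, -162.9]
contact_force: [-7.8, -3.8, 13.2]
gripper_width: 0.0507
gripper_force: 6.5
time_s: 7.35
tcp_pos: [0.5547, 0.0716, 0.0454]
eef_rot: [-180.0, -0.3, -162.9]
contact_force: [-11.9, -5.5, 15.6]
gripper_width: 0.0506
gripper_force: 9.1
```

View pics/s4.png

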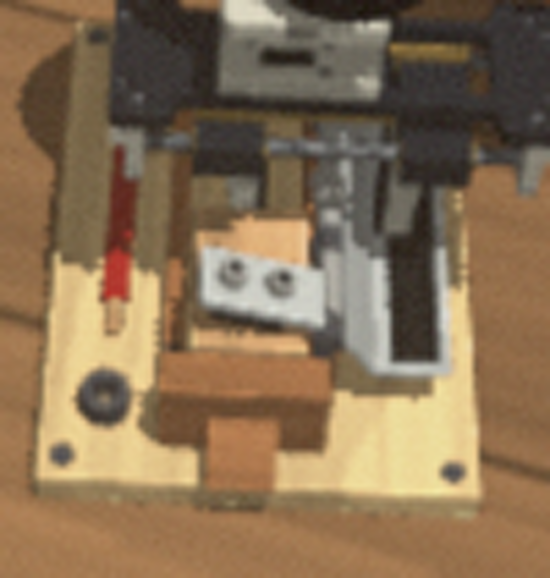

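The block has passed under the leaf and its end now meets the stop edge at about row 352. I'll press a bit more to confirm it is seated.

```bash
python3 -m crank '[{"xyz":[-0.06,0,0],"delta_rot":[0,0,0],"claw":0.42},{"xyz":[-0.06,0,0],"delta_rot":[0,0,0],"claw":0.42}]'
python3 -m crank '[{"xyz":[-0.06,0,0],"delta_rot":[0,0,0],"claw":0.42},{"xyz":[-0.06,0,0],"delta_rot":[0,0,0],"claw":0.42}]'
python3 -m crank '[{"xyz":[-0.06,0,0],"delta_rot":[0,0,0],"claw":0.42},{"xyz":[-0.06,0,0],"delta_rot":[0,0,0],"claw":0.42}]'
```

```text
time_s: 7.65
tcp_pos: [0.5548, 0.0714, 0.0451]
eef_rot: [-179.9, -0.5, -162.9]
contact_force: [-16.9, -5.0, 18.9]
gripper_width: 0.0504
gripper_force: 11.3
time_s: 7.9
tcp_pos: [0.5549, 0.0712, 0.0448]
eef_rot: [-179.9, -0.7, -163.0]
contact_force: [-20.9, -5.8, 22.0]
gripper_width: 0.0508
gripper_force: 13.5
time_s: 8.15
tcp_pos: [0.555, 0.071, 0.0445]
eef_rot: [-179.9, -0.9, -163.0]
contact_force: [-24.8, -7.5, 26.2]
gripper_width: 0.0506
gripper_force: 15.7
```

```bash
python3 -m crank '[{"xyz":[0,0,-0.08],"delta_rot":[0,0,0],"claw":0.42},{"xyz":[0,0,-0.08],"delta_rot":[0,0,0],"claw":0.42},{"xyz":[0,0,-0.08],"delta_rot":[0,0,0],"claw":0.42}]'
```

```text
time_s: 8.52
tcp_pos: [0.555, 0.0714, 0.0455]
eef_rot: [-180.0, -0.8, -163.1]
contact_force: [-19.2, -5.8, 10.7]
gripper_width: 0.0506
gripper_force: 14.1
```

A 19 N push at only 10.7 N of bar load with no slip means the block is against the stop. I'll back off the block first, then rise.

```bash
python3 -m crank '[{"xyz":[0.25,0,0],"delta_rot":[0,0,0],"claw":0.42},{"xyz":[0.5,0,0],"delta_rot":[0,0,0],"claw":0.42},{"xyz":[0.5,0,0],"delta_rot":[0,0,0],"claw":0.42},{"xyz":[0.5,0.05,-0.3],"delta_rot":[0,0,0],"claw":0.42},{"xyz":[0.5,0.05,-0.6],"delta_rot":[0,0,0],"claw":0.42},{"xyz":[0.5,0.05,-1],"delta_rot":[0,0,0],"claw":0.42},{"xyz":[0.5,0.05,-2],"delta_rot":[0,0,0],"claw":0.42},{"xyz":[0.5,0.05,-4],"delta_rot":[0,0,0],"claw":0.42},{"xyz":[3,0.05,-5],"delta_rot":[0,0,0],"claw":0.42},{"xyz":[3,0.05,-5],"delta_rot":[0,0,0],"claw":0.42},{"xyz":[3,0.05,-5],"delta_rot":[0,0,0],"claw":0.42},{"xyz":[3,0.05,-5],"delta_rot":[0,0,0],"claw":0.42}]'
python3 - <<'E'
from h import *
from plant import r,optics
c=optics.capture('scene');R=Ro.from_euler('xyz',c['rotation'],degrees=True).as_matrix()
i=cv2.resize(c['img'][180:285,290:390],None,fx=5.5,fy=5.5,interpolation=cv2.INTER_CUBIC)
q=[.55525,.03805,.2966]
for p in (proj(toworld(q,[[20,-25,63],[20,25,63],[100,-25,63],[100,25,63]]),c,c['eye'],R)-[290,180]+.5)*5.5: cv2.circle(i,tuple(int(v) for v in p),3,(0,0,255),-1)
cv2.imwrite('pics/s5.png',i)
E
```

```text
time_s: 10.02
tcp_pos: [0.4768, 0.0501, 0.1966]
eef_rot: [-180.0, -0.0, -162.9]
contact_force: [-0.5, 0.4, -0.2]
gripper_width: 0.0507
gripper_force: 0.0
```

View pics/s5.png

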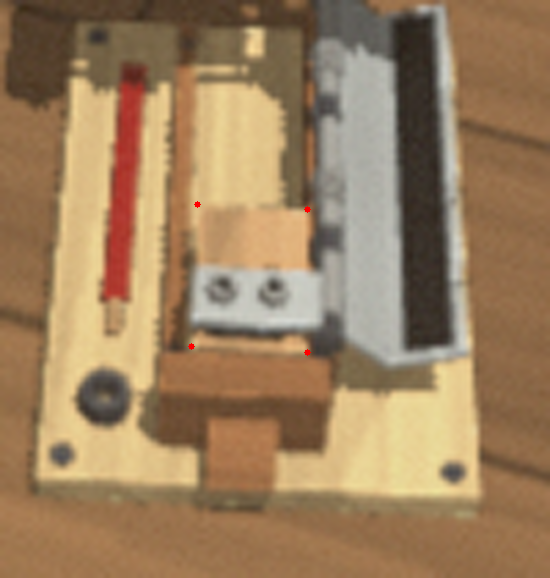

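The block's corners match the home markers (for example (307,209) and (307,352)). The leaf has closed on the block and the arm is clear.

```bash
python3 -c "
from plant import job
print(job.close_job())"
```

```text
the job is handed in; nothing more can be done
None
```

I pushed the block home against the end stop with the leaf held open, then released the leaf so it closed on the block. The arm is clear and I handed the job in at about 10 s; the hand-in returned no verdict.

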